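Unlock the stall's cash box by its two dials

TASK

Unlock the market stall's green cash box: turn the red dial clockwise to 4, then the blue dial anticlockwise to 3, and slide the yellow bolt knob all the way back, away from the dials. The lock is worn and catches late: turn each dial slowly on past its number, feeling for the place where the bolt clicks in and the dial stops, and never force the dials or the bolt. Leave the jar, the pastry pack and the bowl where they are.

Things in the scene. Friction and masses are not known exactly. Their poses are not given: they have to be found in the camera images.
- cashbox: Green steel cash box fixed to the counter, 256 x 376 mm, lid top at 90 mm, with a dark lock case 100 x 310 mm on the lid, case top 114 mm above the counter. Origin: centre of the underside; z up. Along its y axis, in the middle of the case, stand: red dial axis at y = +98 mm, blue dial axis at y = -2 mm, yellow bolt knob at y = -100 mm (when locked).
- case_top (a point): Centre of the lock case's top, 114 mm above the counter, axes as the cash box. Round each dial the case shows the numbers 1 to 6 as white dots like those of dice, 39 mm from the dial's axis, 60 degrees apart, rising clockwise seen from above. Number 1 lies on the box's +x side, number 4 on its -x side.
- dial_red_grip (a point): Point to grip the red dial: on its upright axis, 28 mm above the case. The dial is a red disc, 52 mm across, 5 mm thick, with an upright bar through its axis, 42 mm long, 13 mm thick, top 39 mm above the case. A white stripe on one end of the bar is the pointer. The point's x axis points along the pointer.
- dial_blue_grip (a point): Point to grip the blue dial: on its upright axis, 28 mm above the lock case. Same shape and pointer as the red dial, in blue.
- dial_red (a joint): Red dial's angle, rad, growing clockwise from above; 0 = pointer along the box's +x; number n at (n - 1) x 1.0472. Starts 0.2 to 0.85 short of 4 (3.1416): turn clockwise. Turns with 0.02 to 0.12 N m. Worn: its gate lies 0.1 to 0.6 rad past 4, differing each time. There the bolt jumps in and the dial stops dead, some 0.06 past the gate's middle; over about 0.25 N m harms the lock.
- dial_blue (a joint): The same for the blue dial: 0 at number 1, growing clockwise from above. It starts 0.2 to 0.85 rad beyond 3 (2.0944), so it turns anticlockwise. Its gate lies 0.1 to 0.6 rad past 3, still anticlockwise (at a smaller value than 3's). It can be felt only once the bolt has jumped into the red dial's gate. About 0.25 N m against the stop harms it too.
- bolt (a joint): How far the bolt is drawn, m, along the box's -y axis. Locked: 0 to 0.001. A light spring urges it open, so it jumps by itself to about 0.007 when the red gate is found, and on to between 0.012 and 0.022 when the blue one is too; then it must be drawn by the knob (1 to 4 N) to its stop at 0.028, where it stays.
- bolt_knob (a point): Centre of the yellow bolt knob's grip, an upright cylinder 20 mm across, 30 mm high, centre 23 mm above the lock case. It moves with the bolt.
- jar: Amber jar with a red cap, 72 mm across, 100 mm high, standing on the counter; leave alone. Origin: centre of the underside.
- pastry_pack: White pack with a pastry on it, 130 x 95 x 36 mm, on the counter; leave alone. Origin: centre of the underside.
- bowl: White bowl, 120 mm across, 50 mm high, on the counter; leave alone. Origin: centre of the underside.

How it is judged:
On the way, in this order (a step that is already met when the one before it is completed fails the run):
1. the bolt has jumped into the red dial's gate (value of joint bolt above 0.004 m), for 0.1 s.
2. the bolt has jumped into the blue dial's gate too (value of joint bolt above 0.011 m), for 0.1 s.
At the end, for the whole second after the job is handed in: the bolt is drawn back to within 3 mm of its stop (more than 25 of 28 mm) and stays there by itself (value of joint bolt above 0.025 m and linear speed of bolt below 0.01 m/s); the robot touches nothing.
It fails at once if the lock is forced: bolt and dial press on each other with more than 18 N (contact force between bolt and dial_red above 18 N or contact force between bolt and dial_blue above 18 N).
It fails at once if the jar, pastry pack or bowl is shifted by more than 30 mm (distance of any of jar, pastry_pack, bowl from where it was at the start of the episode above 0.03 m).
It also fails if it takes over 72 s, if anything falls off the work surface, if the arm or the gripper's body presses on something with over 40 N, if the wrist force passes 120 N, or if a joint passes its speed limit or range.

ROBOT

A 6-joint arm with a two-finger parallel gripper is mounted at the origin on the work surface. World frame = base frame: x ahead of the robot, y to its left, z up, the work surface at z = 0. Lengths are in m, angles in rad, forces in N, time in s.
With the tool pointing down it reaches from about 0.35 to 0.775 m from the base axis. Payload 5.5 kg.
Tool frame: the origin (TCP) lies at the very end of the fingers, on their centre line; the grasp point (between the pads) lies 19 mm behind it; z points along the fingers, y is the line along which they close (so a half turn about z gives the same grasp; the last joint's range is limited). The gripper opens to 85 mm and grips with 20 to 120 N. Pads are 22 mm wide; open, the fingers measure 114 mm over their backs; the gripper's body (76 mm by 85 mm) begins 54 mm behind the grasp point. The pads swing forward as they close: fully open they stand 13 mm farther back than shut.
Start: joints at [1.057, 0.313, 0.046, 1.304, 0, 1.431], TCP at [0.21, 0.535, 0.231] pointing down, gripper open.
Joint ranges: [-2.76, 2.76], [-0.86, 1.69], [-1.03, 1.26], [-2.2, 2.34], [-1.47, 1.5], [-3.14, 3.14]. Speed limits (rad/s): [2.57, 2.57, 3.14, 3.14, 3.14, 3.14].

INTERFACE

Orientations are given as a unit quaternion [w, x, y, z].
In Python, from workcell import env, imaging, ticket gives the robot as it stands. The module is installed in compiled form; this text tells all that it offers.
- The arm moves only by the tool apply_moves, never from a script. Its argument "rows" is a list of rows, each an object with "xyz": the shift along the tool's x, y, z in mm, a list of three; "turn": the turn, a rotation vector about the tool's x, y, z in rad, a list of three; "grip": the opening, from 0 (shut) to 1 (fully open). A call has 1 to 12 rows; each row is the pose to reach, as a shift and turn from the pose commanded when the call began, along the tool's axes at that moment; what a row does not reach only later rows make up. A row lasts 1/12 s, in which the tool goes at most 41.7 mm and 7.16 degrees, less where a joint would pass 70% of its speed; a pose out of reach is approached as far as the arm can. A call with a gripper value outside its range is refused whole. The fingers move at their own pace and stop on an object; "force" is the grip in N (left out, the last holds). Time passes only in rows, so rows that repeat a pose let the fingers close. It gives the time, the measured TCP pose, the force, the opening and the grip force at its end, in the units of the state.
- env.get_state(): the state, without advancing time (a new reading comes with each control period).
- imaging.read_camera(name): name is "scene" or "top" or "wrist"; returns a dict with "color" (400x640x3 uint8, blue, green, red), "z_map" (400x640 float32, m along the optical axis (not along the pixel's ray), 0 where there is no reading), "camera_matrix" (3x3 intrinsics, pixels), "view" (4x4, takes a point from world to camera coordinates). Camera axes: x right, y down, z forward; pixel columns grow to the right and rows downward; lengths in m; the calibration is good to about 2 mm. A picture is of the moment at which its call begins.
- ticket.hand_in(): hands the job in; it is judged then, once.
The state is a dict: "clock": time; "joint_pos": joint angles; "qvel": joint speeds; "tau": joint torques, N m; "tcp_pos": TCP position; "orientation": TCP orientation; "wrist_force": force on the tool from outside, world axes, zero at the start; "ft_torque": the same for the moment, N m; "finger_gap": finger opening in m; "grip_force": force on a finger pad.
Only numpy, scipy, OpenCV 4.12 (cv2) and the standard library are available. Lean on these libraries where they do the work, as an engineer would, in place of code of your own. Each camera call takes 0.05 s, during which the arm holds its last target. There are 200 camera calls.

## Working session

There is one attempt and no reset: what is moved stays moved. The work goes in short steps, Python scripts to look and compute and a tool call to move; the robot and the scene stay as the last step left them, time stands still between calls to the robot, and variables do not carry over. Pictures are saved under pics/ and viewed, at most 10 in all, crops included, and the job is handed in when it is done.

Besides the shell and the picture viewer there is one more tool, called after ">>>" as name(argument=value, ...) on one line, values as JSON. apply_moves: Moves the arm, as the interface text tells. Its arguments: {"type":"object","properties":{"rows":{"type":"array"},"force":{"type":"number"}},"required":["rows"]}

```bash
mkdir -p pics; cat > h.py <<'E'
import numpy as np, cv2
from workcell import env, imaging, ticket
from scipy.spatial.transform import Rotation as R
def cam(n):
    return imaging.read_camera(n)
def ray(c,uv,z):
    T=np.linalg.inv(c["view"]);K=c["camera_matrix"]
    d=T[:3,:3]@np.linalg.solve(K,[uv[0],uv[1],1.]);o=T[:3,3]
    return o+d*(z-o[2])/d[2]
def proj(c,p):
    q=c["view"]@np.append(p,1);q=c["camera_matrix"]@q[:3];return q[:2]/q[2]
def tool(s,p):
    q=s["orientation"];return R.from_quat([q[1],q[2],q[3],q[0]]).inv().apply(np.array(p)-s["tcp_pos"])*1000
E
python3 - <<'E'
from h import *
for n in("top","scene"):
    c=cam(n);cv2.imwrite(f"pics/{n}0.png",c["color"]);print(c["camera_matrix"].round(1).tolist(),c["view"].round(3).tolist())
print(env.get_state())
E
```

```text
[[413.4, 0.0, 321.8], [0.0, 413.4, 201.4], [0.0, 0.0, 1.0]] [[-0.024, -1.0, -0.018, 0.036], [-0.994, 0.025, -0.102, 0.519], [0.103, 0.015, -0.995, 1.171], [0.0, 0.0, 0.0, 1.0]]
[[390.4, 0.0, 318.7], [0.0, 390.4, 194.9], [0.0, 0.0, 1.0]] [[-0.883, 0.47, 0.003, 0.475], [0.26, 0.494, -0.83, -0.045], [-0.391, -0.731, -0.558, 1.487], [0.0, 0.0, 0.0, 1.0]]
{'clock': 0.1, 'joint_pos': array([1.05736890e+00, 3.13882746e-01, 4.50774996e-02, 1.30363533e+00,
       7.00326424e-06, 1.43119589e+00]), 'qvel': array([-8.48960322e-05, -1.13454017e-03,  1.94945143e-03, -3.76900556e-04,
        3.43384785e-04,  1.82559011e-04]), 'tau': array([ 2.58814398e-03, -4.81724060e+01,  2.99244583e+01,  1.26572396e-02,
       -6.63173273e-05,  8.76680360e-06]), 'tcp_pos': array([0.20974935, 0.53486573, 0.23051611]), 'orientation': array([-2.67006767e-04,  1.85826977e-01,  9.82582138e-01, -7.77563618e-04]), 'wrist_force': array([0.29729848, 0.6375382 , 0.3231447 ]), 'ft_torque': array([ 0.01209805, -0.02102709,  0.02180615]), 'grip_force': 0.0, 'finger_gap': 0.08529188895413141}
```

View pics/top0.png

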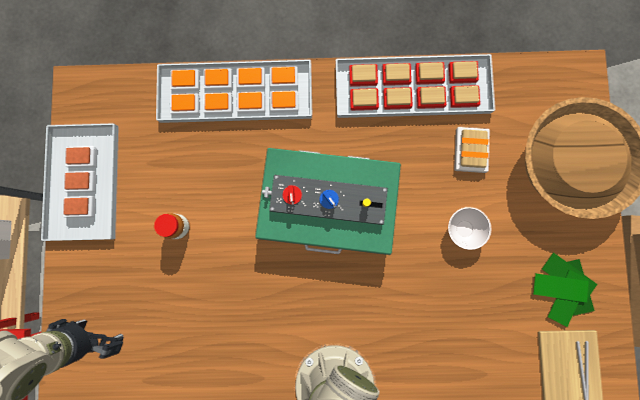

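View pics/scene0.png

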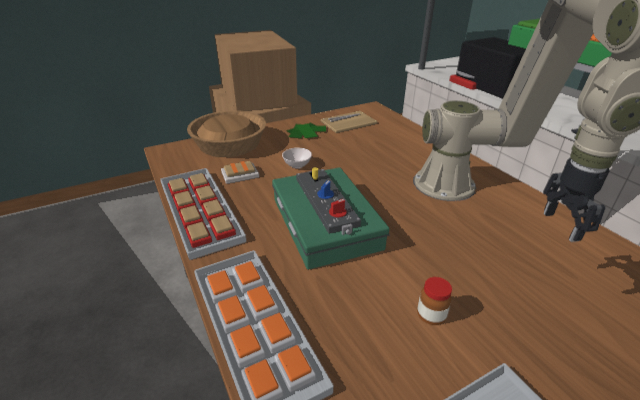

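The top view shows the box with red dial near (291,195), blue (330,200) and knob (367,202). The jar is at (168,226), the bowl at (469,228) and the pack at (473,150). Next I measure them and zoom in.

```bash
python3 - <<'E'
from h import *
c=cam("top");im=c["color"]
cv2.imwrite("pics/crop1.png",cv2.resize(im[160:240,250:400],None,fx=5,fy=5,interpolation=cv2.INTER_CUBIC))
hsv=cv2.cvtColor(im,cv2.COLOR_BGR2HSV)
roi=np.zeros(im.shape[:2],np.uint8);roi[165:235,270:390]=255
P={}
for n,lo,hi,z in(("red",(0,150,80),(8,255,255),.13),("blue",(100,150,60),(125,255,255),.13),("yel",(22,150,100),(35,255,255),.15)):
    m=cv2.inRange(hsv,lo,hi)&roi
    k=cv2.findContours(m,0,2)[0];k=max(k,key=cv2.contourArea)
    (u,r)=cv2.minEnclosingCircle(k);P[n]=ray(c,u,z);print(n,np.round(u,1),round(r,1),P[n].round(4))
g=cv2.inRange(hsv,(65,80,40),(90,255,255))
g[:140]=0;g[265:]=0
k=max(cv2.findContours(g,0,2)[0],key=cv2.contourArea);r=cv2.minAreaRect(k);print(r)
b=np.array([ray(c,p,.09) for p in cv2.boxPoints(r)]);print(b.round(3), b.mean(0))
E
```

```text
red [291.8 194.4] 9.6 [0.5293 0.1011 0.13  ]
blue [328.6 198.9] 9.6 [0.5148 0.0035 0.13  ]
yel [366.3 202.3] 4.3 [ 0.5012 -0.0937  0.15  ]
((328.18280029296875, 200.69313049316406), (136.5139617919922, 92.11679077148438), 6.546289920806885)
[[ 0.415  0.207  0.09 ]
 [ 0.669  0.175  0.09 ]
 [ 0.615 -0.199  0.09 ]
 [ 0.365 -0.16   0.09 ]] [0.51581622 0.00555248 0.09      ]
```

View pics/crop1.png

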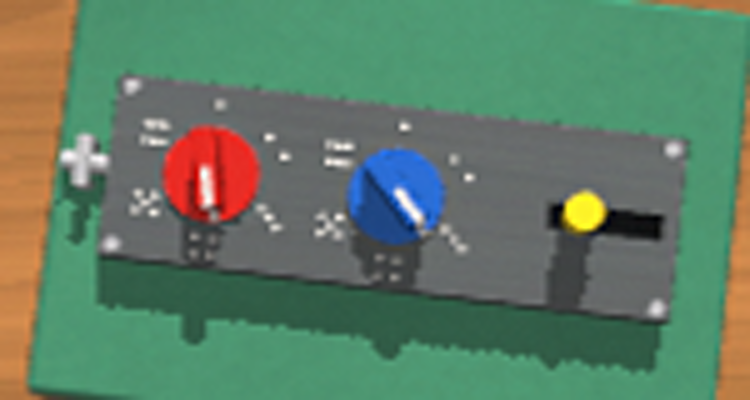

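The crop shows the red pointer just short of 4, at about 2.88 rad, and the blue one just beyond 3, at about 2.38 rad. The box yaw is about -0.143. I move to a hover over the red dial.

>>> apply_moves(rows=[{"xyz":[-455,-288,0],"turn":[0,0,-0.49],"grip":0.6},{"xyz":[-455,-288,0],"turn":[0,0,-0.49],"grip":0.6},{"xyz":[-455,-288,0],"turn":[0,0,-0.49],"grip":0.6},{"xyz":[-455,-288,0],"turn":[0,0,-0.49],"grip":0.6},{"xyz":[-455,-288,0],"turn":[0,0,-0.49],"grip":0.6},{"xyz":[-455,-288,0],"turn":[0,0,-0.49],"grip":0.6},{"xyz":[-455,-288,0],"turn":[0,0,-0.49],"grip":0.6},{"xyz":[-455,-288,0],"turn":[0,0,-0.49],"grip":0.6},{"xyz":[-455,-288,0],"turn":[0,0,-0.49],"grip":0.6},{"xyz":[-455,-288,0],"turn":[0,0,-0.49],"grip":0.6},{"xyz":[-455,-288,0],"turn":[0,0,-0.49],"grip":0.6},{"xyz":[-455,-288,0],"turn":[0,0,-0.49],"grip":0.6}], force=40)

```text
clock: 1.15
tcp_pos: [0.4983, 0.1412, 0.2312]
orientation: [-0.0, -0.058, 0.998, 0.0]
wrist_force: [1.0, 0.4, 0.4]
finger_gap: 0.0511
grip_force: 0.0
```

>>> apply_moves(rows=[{"xyz":[-26,-43,0],"turn":[0,0,0],"grip":0.6},{"xyz":[-26,-43,0],"turn":[0,0,0],"grip":0.6},{"xyz":[-26,-43,0],"turn":[0,0,0],"grip":0.6},{"xyz":[-26,-43,0],"turn":[0,0,0],"grip":0.6}])

```text
clock: 1.48
tcp_pos: [0.5281, 0.1032, 0.2308]
orientation: [-0.001, -0.057, 0.998, 0.0]
wrist_force: [-0.8, 0.6, -0.5]
finger_gap: 0.0514
grip_force: 0.0
```

```bash
python3 - <<'E'
from h import *
c=cam("wrist");cv2.imwrite("pics/w1.png",c["color"]);s=env.get_state();print(s["tcp_pos"],s["orientation"],s["ft_torque"],np.linalg.inv(c["view"]).round(3).tolist(),c["camera_matrix"][0].round(1))
for p in((.5293,.1011,.153),(.5148,.0035,.153)):print(proj(c,p))
E
```

```text
[0.52757245 0.10395144 0.2309308 ] [-7.38699318e-04 -5.81026824e-02  9.98310297e-01  2.89064913e-04] [-0.00077365  0.00281432 -0.00862832] [[-0.115, 0.945, 0.306, 0.45], [0.993, 0.109, 0.036, 0.092], [0.0, 0.308, -0.951, 0.374], [0.0, 0.0, 0.0, 1.0]] [292.9   0.  321.2]
[320.61964421 211.9486029 ]
[197.62860918 180.90582832]
```

View pics/w1.png

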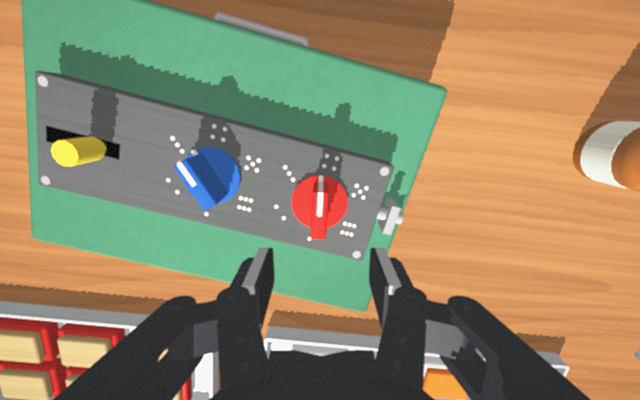

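The wrist view shows the red bar upright in the image, about (320,190) to (319,240), so it lines up with the tool's x. The blue bar is at (205,180) and the knob at (78,152).

```bash
cat >> h.py <<'E'
def dial(c,col):
    hsv=cv2.cvtColor(c["color"],cv2.COLOR_BGR2HSV)
    m=cv2.inRange(hsv,(0,150,60),(8,255,255))|cv2.inRange(hsv,(172,150,60),(180,255,255)) if col=="red" else cv2.inRange(hsv,(100,130,50),(125,255,255))
    m[260:]=0; k=max(cv2.findContours(m,0,2)[0],key=cv2.contourArea)
    (x,y),r=cv2.minEnclosingCircle(k)
    box=np.zeros_like(m);cv2.circle(box,(int(x),int(y)),int(r)-1,255,-1)
    w=cv2.inRange(hsv,(0,0,150),(180,90,255))&box
    kk=max(cv2.findContours(w,0,2)[0],key=cv2.contourArea)
    b=np.array([ray(c,p,.153)[:2] for p in kk[:,0].astype(float)])
    l=cv2.fitLine(b.astype(np.float32),2,0,.001,.001).ravel()
    return ray(c,(x,y),.119),r,l,b.min(0),b.max(0)
E
python3 - <<'E'
from h import *
c=cam("wrist")
for n in("red","blue"):
    p,r,l,a,b=dial(c,n);print(n,p.round(4),r,"stripe dir",np.arctan2(l[1],l[0]),l[2:],a,b)
hsv=cv2.cvtColor(c["color"],cv2.COLOR_BGR2HSV);m=cv2.inRange(hsv,(22,150,80),(35,255,255));m[:,150:]=0
k=max(cv2.findContours(m,0,2)[0],key=cv2.contourArea);print(ray(c,cv2.minAreaRect(k)[0],.137))
E
```

```text
red [0.537 0.1   0.119] 31.90068244934082 stripe dir 0.069915816 [0.5164831 0.0993384] [0.501079   0.09599665] [0.5328917  0.10241691]
blue [ 0.5194 -0.0026  0.119 ] 33.8670539855957 stripe dir 0.57659215 [ 0.5093663  -0.00568641] [ 0.49977896 -0.01277079] [0.52008952 0.00215005]
[ 0.50505838 -0.09740576  0.137     ]
```

>>> apply_moves(rows=[{"xyz":[0,-3.5,40],"turn":[0,0,0.047],"grip":0.5},{"xyz":[0,-3.5,75],"turn":[0,0,0.047],"grip":0.5},{"xyz":[0,-3.5,95],"turn":[0,0,0.047],"grip":0.5},{"xyz":[0,-3.5,104],"turn":[0,0,0.047],"grip":0.5},{"xyz":[0,-3.5,104],"turn":[0,0,0.047],"grip":0.5},{"xyz":[0,-3.5,104],"turn":[0,0,0.047],"grip":0.5}])

```text
clock: 2.08
tcp_pos: [0.5287, 0.101, 0.1281]
orientation: [0.0, -0.035, 0.999, 0.0]
wrist_force: [-0.3, 0.6, 1.2]
finger_gap: 0.0431
grip_force: 0.0
```

```bash
python3 - <<'E'
from h import *
c=cam("wrist");cv2.imwrite("pics/w2.png",c["color"]);s=env.get_state();print(s["tcp_pos"],s["wrist_force"],s["ft_torque"])
E
```

```text
[0.52957971 0.10081543 0.12890716] [ 0.7360939  -0.30146236  0.75873696] [ 0.0127598  -0.01039414 -0.00932191]
```

View pics/w2.png

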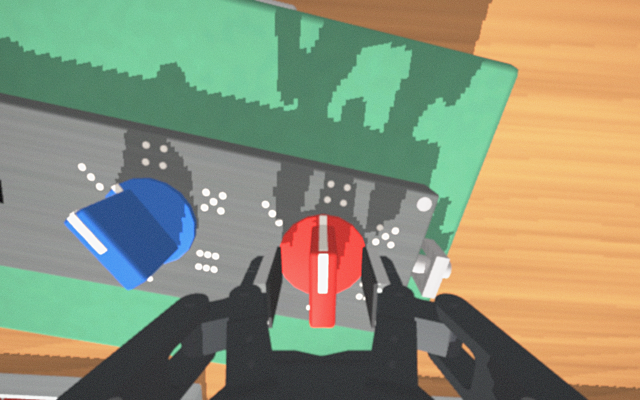

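The red bar stands centred between the fingers, with its top from about (323,252) to (323,327). I close on it.

>>> apply_moves(rows=[{"xyz":[0,0,2],"turn":[0,0,0],"grip":0},{"xyz":[0,0,2],"turn":[0,0,0],"grip":0},{"xyz":[0,0,2],"turn":[0,0,0],"grip":0},{"xyz":[0,0,2],"turn":[0,0,0],"grip":0},{"xyz":[0,0,2],"turn":[0,0,0],"grip":0},{"xyz":[0,0,2],"turn":[0,0,0],"grip":0}], force=30)

```text
clock: 2.63
tcp_pos: [0.5297, 0.1014, 0.1268]
orientation: [0.001, -0.035, 0.999, 0.001]
wrist_force: [-1.2, 5.4, 3.5]
finger_gap: 0.0121
grip_force: 32.9
```

```bash
cat >> h.py <<'E'
def stat():
    s=env.get_state();q=s["orientation"];x=R.from_quat([q[1],q[2],q[3],q[0]]).as_matrix()[:,0]
    c=cam("scene");hsv=cv2.cvtColor(c["color"],cv2.COLOR_BGR2HSV);m=cv2.inRange(hsv,(22,130,80),(35,255,255))
    z=np.zeros_like(m);z[150:195,295:335]=255;mm=cv2.moments(m&z)
    u=(mm["m10"]/mm["m00"],mm["m01"]/mm["m00"]) if mm["m00"] else None
    b=[-.143,-.99] # box -y is (-.143,-.99)
    d=np.dot((ray(c,u,.139)-[.515,.003,0])[:2],b)*1000 if u else None
    c2=cam("top");hsv=cv2.cvtColor(c2["color"],cv2.COLOR_BGR2HSV);m=cv2.inRange(hsv,(22,150,100),(35,255,255))
    z=np.zeros_like(m);z[185:222,345:400]=255;mm=cv2.moments(m&z)
    d2=np.dot((ray(c2,(mm["m10"]/mm["m00"],mm["m01"]/mm["m00"]),.15)-[.515,.003,0])[:2],b)*1000 if mm["m00"] else None
    print("t",round(s["clock"],2),"yaw",round(float(np.arctan2(x[1],x[0])%np.pi),4),"tz",s["ft_torque"].round(3),"F",s["wrist_force"].round(1),"tau6",round(s["tau"][5],3),"knob",d,d2,"tcp",s["tcp_pos"].round(4))
E
python3 -c "from h import *;stat()"
```

```text
t 2.63 yaw 0.0702 tz [ 0.84   0.181 -0.028] F [-1.2  5.4  3.5] tau6 0.03 knob 90.57521854919923 97.8553063311982 tcp [0.5297 0.1014 0.1268]
```

>>> apply_moves(rows=[{"xyz":[0,0,0],"turn":[0,0,0.02],"grip":0},{"xyz":[0,0,0],"turn":[0,0,0.04],"grip":0},{"xyz":[0,0,0],"turn":[0,0,0.06],"grip":0},{"xyz":[0,0,0],"turn":[0,0,0.08],"grip":0},{"xyz":[0,0,0],"turn":[0,0,0.1],"grip":0},{"xyz":[0,0,0],"turn":[0,0,0.12],"grip":0},{"xyz":[0,0,0],"turn":[0,0,0.14],"grip":0},{"xyz":[0,0,0],"turn":[0,0,0.16],"grip":0},{"xyz":[0,0,0],"turn":[0,0,0.18],"grip":0},{"xyz":[0,0,0],"turn":[0,0,0.2],"grip":0},{"xyz":[0,0,0],"turn":[0,0,0.2],"grip":0}])

```text
clock: 3.65
tcp_pos: [0.5296, 0.1019, 0.1268]
orientation: [0.001, 0.065, 0.998, 0.002]
wrist_force: [-1.1, 6.2, 3.0]
finger_gap: 0.0124
grip_force: 32.9
```

```bash
python3 -c "from h import *;stat()"
```

```text
t 3.65 yaw 3.0113 tz [1.211 0.175 0.024] F [-1.1  6.2  3. ] tau6 0.185 knob 90.57521854919923 97.8553063311982 tcp [0.5296 0.1019 0.1268]
```

>>> apply_moves(rows=[{"xyz":[0,1,0],"turn":[0,0,0.02],"grip":0},{"xyz":[0,1,0],"turn":[0,0,0.04],"grip":0},{"xyz":[0,1,0],"turn":[0,0,0.04],"grip":0}], force=20)

```text
clock: 4.0
tcp_pos: [0.5297, 0.1021, 0.1268]
orientation: [0.001, 0.086, 0.996, 0.001]
wrist_force: [-1.9, 5.6, 5.9]
finger_gap: 0.0125
grip_force: 33.3
```

```bash
python3 -c "from h import *;stat()"
```

```text
t 4.0 yaw 2.9702 tz [0.919 0.361 0.039] F [-1.9  5.6  5.9] tau6 0.2 knob 90.57521854919923 97.8553063311982 tcp [0.5297 0.1021 0.1268]
```

>>> apply_moves(rows=[{"xyz":[0,1,0],"turn":[0,0,0.015],"grip":0},{"xyz":[0,1,0],"turn":[0,0,0.03],"grip":0},{"xyz":[0,1,0],"turn":[0,0,0.04],"grip":0},{"xyz":[0,1,0],"turn":[0,0,0.04],"grip":0}])

```text
clock: 4.43
tcp_pos: [0.5297, 0.1022, 0.1268]
orientation: [0.001, 0.106, 0.994, 0.0]
wrist_force: [-2.3, 2.4, 6.4]
finger_gap: 0.0123
grip_force: 33.4
```

```bash
python3 -c "from h import *;stat()"
```

```text
t 4.43 yaw 2.9299 tz [ 0.289  0.491 -0.014] F [-2.3  2.4  6.4] tau6 0.085 knob 90.57521854919923 97.8553063311982 tcp [0.5297 0.1022 0.1268]
```

>>> apply_moves(rows=[{"xyz":[0,0,0],"turn":[0,0,0.015],"grip":0},{"xyz":[0,0,0],"turn":[0,0,0.03],"grip":0},{"xyz":[0,0,0],"turn":[0,0,0.04],"grip":0},{"xyz":[0,0,0],"turn":[0,0,0.04],"grip":0}])

```text
clock: 4.87
tcp_pos: [0.5297, 0.1023, 0.1268]
orientation: [0.001, 0.125, 0.992, 0.001]
wrist_force: [-1.5, 2.2, 5.9]
finger_gap: 0.0123
grip_force: 33.4
```

```bash
python3 -c "from h import *;stat()"
```

```text
t 4.87 yaw 2.89 tz [0.387 0.469 0.056] F [-1.5  2.2  5.9] tau6 0.086 knob 90.57521854919923 97.8553063311982 tcp [0.5297 0.1023 0.1268]
```

>>> apply_moves(rows=[{"xyz":[0,0,0],"turn":[0,0,0.015],"grip":0},{"xyz":[0,0,0],"turn":[0,0,0.03],"grip":0},{"xyz":[0,0,0],"turn":[0,0,0.04],"grip":0},{"xyz":[0,0,0],"turn":[0,0,0.04],"grip":0}])

```text
clock: 5.3
tcp_pos: [0.5297, 0.1025, 0.1268]
orientation: [0.001, 0.145, 0.989, 0.001]
wrist_force: [-2.3, 3.2, 7.5]
finger_gap: 0.0124
grip_force: 33.4
```

```bash
python3 -c "from h import *;stat()"
```

```text
t 5.3 yaw 2.8501 tz [ 0.507  0.416 -0.019] F [-2.3  3.2  7.5] tau6 0.107 knob 90.57521854919923 97.8553063311982 tcp [0.5297 0.1025 0.1268]
```

>>> apply_moves(rows=[{"xyz":[0,0,0],"turn":[0,0,0.015],"grip":0},{"xyz":[0,0,0],"turn":[0,0,0.03],"grip":0},{"xyz":[0,0,0],"turn":[0,0,0.04],"grip":0},{"xyz":[0,0,0],"turn":[0,0,0.04],"grip":0}])

```text
clock: 5.73
tcp_pos: [0.5298, 0.1025, 0.1268]
orientation: [0.001, 0.165, 0.986, 0.001]
wrist_force: [-1.9, 4.0, 7.2]
finger_gap: 0.0123
grip_force: 33.3
```

```bash
python3 -c "from h import *;stat()"
```

```text
t 5.73 yaw 2.8101 tz [0.519 0.33  0.031] F [-1.9  4.   7.2] tau6 0.099 knob 90.57521854919923 98.16007647798145 tcp [0.5298 0.1025 0.1268]
```

>>> apply_moves(rows=[{"xyz":[0,0.5,0],"turn":[0,0,0.015],"grip":0},{"xyz":[0,0.5,0],"turn":[0,0,0.03],"grip":0},{"xyz":[0,0.5,0],"turn":[0,0,0.04],"grip":0},{"xyz":[0,0.5,0],"turn":[0,0,0.04],"grip":0}])

```text
clock: 6.17
tcp_pos: [0.5298, 0.1027, 0.1268]
orientation: [0.001, 0.185, 0.983, 0.001]
wrist_force: [-2.6, 1.6, 6.5]
finger_gap: 0.012
grip_force: 33.4
```

```bash
python3 -c "from h import *;stat()"
```

```text
t 6.17 yaw 2.7698 tz [ 0.256  0.433 -0.016] F [-2.6  1.6  6.5] tau6 0.077 knob 91.06288925488313 98.50879531164986 tcp [0.5298 0.1027 0.1268]
```

>>> apply_moves(rows=[{"xyz":[0,0,0],"turn":[0,0,0.01],"grip":0},{"xyz":[0,0,0],"turn":[0,0,0.02],"grip":0},{"xyz":[0,0,0],"turn":[0,0,0.03],"grip":0},{"xyz":[0,0,0],"turn":[0,0,0.03],"grip":0}])

```text
clock: 6.6
tcp_pos: [0.5298, 0.1028, 0.1268]
orientation: [0.001, 0.2, 0.98, 0.001]
wrist_force: [-2.3, 2.0, 6.2]
finger_gap: 0.0125
grip_force: 33.4
```

```bash
python3 -c "from h import *;stat()"
```

```text
t 6.6 yaw 2.7398 tz [ 0.346  0.457 -0.046] F [-2.3  2.   6.2] tau6 0.038 knob 91.62341737346769 99.31171844408613 tcp [0.5298 0.1028 0.1268]
```

>>> apply_moves(rows=[{"xyz":[0,0,0],"turn":[0,0,0.01],"grip":0},{"xyz":[0,0,0],"turn":[0,0,0.02],"grip":0},{"xyz":[0,0,0],"turn":[0,0,0.03],"grip":0},{"xyz":[0,0,0],"turn":[0,0,0.03],"grip":0}])

```text
clock: 7.03
tcp_pos: [0.5299, 0.1028, 0.1268]
orientation: [0.001, 0.214, 0.977, 0.001]
wrist_force: [-0.9, 3.2, 7.1]
finger_gap: 0.0127
grip_force: 33.4
```

```bash
python3 -c "from h import *;stat()"
```

```text
t 7.03 yaw 2.7098 tz [ 0.507  0.434 -0.088] F [-0.9  3.2  7.1] tau6 0.018 knob 95.46505997331748 103.42090934478782 tcp [0.5299 0.1028 0.1268]
```

>>> apply_moves(rows=[{"xyz":[0,0,0],"turn":[0,0,0.01],"grip":0},{"xyz":[0,0,0],"turn":[0,0,0.02],"grip":0},{"xyz":[0,0,0],"turn":[0,0,0.02],"grip":0},{"xyz":[0,0,0],"turn":[0,0,0.02],"grip":0}])

```text
clock: 7.47
tcp_pos: [0.5299, 0.1029, 0.1268]
orientation: [0.001, 0.224, 0.975, 0.001]
wrist_force: [-1.8, 2.9, 7.5]
finger_gap: 0.0125
grip_force: 33.3
```

```bash
python3 -c "from h import *;stat()"
```

```text
t 7.47 yaw 2.6903 tz [0.553 0.394 0.006] F [-1.8  2.9  7.5] tau6 -0.006 knob 95.50247976312187 104.15149548972951 tcp [0.5299 0.1029 0.1268]
```

>>> apply_moves(rows=[{"xyz":[0,0,0],"turn":[0,0,0.01],"grip":0},{"xyz":[0,0,0],"turn":[0,0,0.02],"grip":0},{"xyz":[0,0,0],"turn":[0,0,0.02],"grip":0},{"xyz":[0,0,0],"turn":[0,0,0.02],"grip":0}])

```text
clock: 7.9
tcp_pos: [0.5299, 0.1029, 0.1268]
orientation: [0.001, 0.233, 0.972, 0.001]
wrist_force: [-1.9, 3.4, 5.8]
finger_gap: 0.0125
grip_force: 33.3
```

```bash
python3 -c "from h import *;stat()"
```

```text
t 7.9 yaw 2.6704 tz [ 0.538  0.437 -0.058] F [-1.9  3.4  5.8] tau6 -0.003 knob 95.76113602551067 104.25298988754572 tcp [0.5299 0.1029 0.1268]
```

>>> apply_moves(rows=[{"xyz":[0,0,0],"turn":[0,0,0],"grip":0.5},{"xyz":[0,0,0],"turn":[0,0,0],"grip":0.5},{"xyz":[0,0,0],"turn":[0,0,0],"grip":0.5},{"xyz":[0,0,0],"turn":[0,0,0],"grip":0.5},{"xyz":[0,0,-40],"turn":[0,0,0],"grip":0.5},{"xyz":[0,0,-80],"turn":[0,0,0],"grip":0.5},{"xyz":[-33,-96,-80],"turn":[0,0,-1.04],"grip":0.5},{"xyz":[-33,-96,-80],"turn":[0,0,-1.04],"grip":0.5},{"xyz":[-33,-96,-80],"turn":[0,0,-1.04],"grip":0.5},{"xyz":[-33,-96,-80],"turn":[0,0,-1.04],"grip":0.5},{"xyz":[-33,-96,-80],"turn":[0,0,-1.04],"grip":0.5},{"xyz":[-33,-96,-80],"turn":[0,0,-1.04],"grip":0.5}])

```text
clock: 9.0
tcp_pos: [0.515, 0.0009, 0.2052]
orientation: [-0.0, -0.128, 0.992, -0.0]
wrist_force: [1.1, 0.0, 0.6]
finger_gap: 0.0424
grip_force: 0.0
```

>>> apply_moves(rows=[{"xyz":[0,0,0],"turn":[0,0,-0.29],"grip":0.5},{"xyz":[0,0,0],"turn":[0,0,-0.29],"grip":0.5},{"xyz":[0,0,0],"turn":[0,0,-0.29],"grip":0.5},{"xyz":[0,0,0],"turn":[0,0,-0.29],"grip":0.5}])

```text
clock: 9.33
tcp_pos: [0.515, 0.0017, 0.2051]
orientation: [-0.0, -0.269, 0.963, 0.0]
wrist_force: [0.6, -0.5, 0.4]
finger_gap: 0.0427
grip_force: 0.0
```

```bash
python3 - <<'E'
from h import *
stat();c=cam("wrist");cv2.imwrite("pics/w3.png",c["color"])
p,r,l,a,b=dial(c,"blue");print(p.round(4),r,"stripe",np.arctan2(l[1],l[0]),l[2:],a,b)
E
```

```text
t 9.33 yaw 0.5439 tz [ 0.027  0.044 -0.023] F [ 0.6 -0.5  0.4] tau6 -0.523 knob 96.00625869983546 104.25298988754572 tcp [0.515  0.0017 0.2051]
[0.5227 0.0037 0.119 ] 35.85304260253906 stripe 0.54576606 [ 0.5025078  -0.00955455] [ 0.49005835 -0.01885629] [0.51980064 0.00275582]
```

View pics/w3.png

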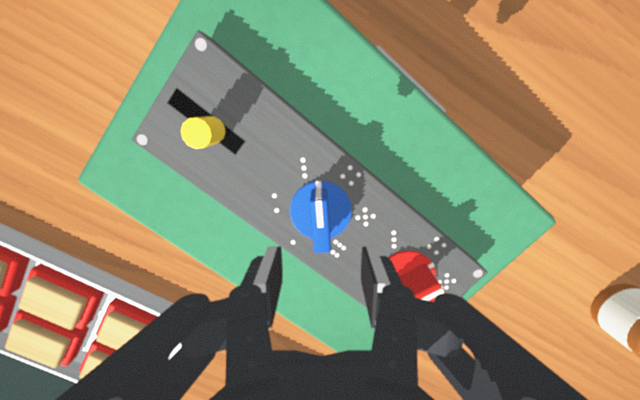

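The blue bar is centred between the fingers, about (319,190) to (322,250), tilted a few hundredths of a radian. The knob at (203,132) shows the bolt still in the red gate. I go down and close.

>>> apply_moves(rows=[{"xyz":[0,0,40],"turn":[0,0,-0.033],"grip":0.5},{"xyz":[0,0,65],"turn":[0,0,-0.033],"grip":0.5},{"xyz":[0,0,78],"turn":[0,0,-0.033],"grip":0.5},{"xyz":[0,0,78],"turn":[0,0,-0.033],"grip":0.5},{"xyz":[0,0,78],"turn":[0,0,-0.033],"grip":0.5}])

```text
clock: 9.9
tcp_pos: [0.5146, 0.002, 0.1269]
orientation: [-0.001, -0.284, 0.959, 0.0]
wrist_force: [0.8, 0.0, 0.6]
finger_gap: 0.0427
grip_force: 0.0
```

```bash
python3 - <<'E'
from h import *
stat();c=cam("wrist");cv2.imwrite("pics/w4.png",c["color"])
E
```

```text
t 9.9 yaw 0.5758 tz [ 0.021  0.015 -0.005] F [0.8 0.  0.6] tau6 0.007 knob 78.83056993917859 104.25298988754572 tcp [0.5146 0.002  0.1269]
```

View pics/w4.png

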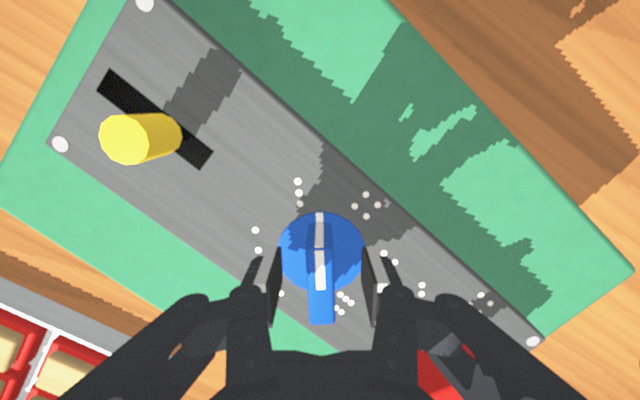

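The blue bar is aligned between the fingers. I close on it and make the first safe part of the turn.

>>> apply_moves(rows=[{"xyz":[0,0,0],"turn":[0,0,0],"grip":0},{"xyz":[0,0,0],"turn":[0,0,0],"grip":0},{"xyz":[0,0,0],"turn":[0,0,0],"grip":0},{"xyz":[0,0,0],"turn":[0,0,0],"grip":0},{"xyz":[0,0,0],"turn":[0,0,0],"grip":0},{"xyz":[0,0,0],"turn":[0,0,0],"grip":0}], force=30)

```text
clock: 10.55
tcp_pos: [0.516, 0.0014, 0.1284]
orientation: [0.001, -0.284, 0.959, -0.001]
wrist_force: [-0.1, -1.6, 6.5]
finger_gap: 0.0119
grip_force: 33.8
```

>>> apply_moves(rows=[{"xyz":[0,0,0],"turn":[0,0,-0.02],"grip":0},{"xyz":[0,0,0],"turn":[0,0,-0.04],"grip":0},{"xyz":[0,0,0],"turn":[0,0,-0.06],"grip":0},{"xyz":[0,0,0],"turn":[0,0,-0.08],"grip":0},{"xyz":[0,0,0],"turn":[0,0,-0.1],"grip":0},{"xyz":[0,0,0],"turn":[0,0,-0.12],"grip":0},{"xyz":[0,0,0],"turn":[0,0,-0.14],"grip":0},{"xyz":[0,0,0],"turn":[0,0,-0.16],"grip":0},{"xyz":[0,0,0],"turn":[0,0,-0.18],"grip":0},{"xyz":[0,0,0],"turn":[0,0,-0.2],"grip":0},{"xyz":[0,0,0],"turn":[0,0,-0.2],"grip":0}])

```text
clock: 11.47
tcp_pos: [0.5163, 0.001, 0.1284]
orientation: [0.001, -0.379, 0.926, -0.001]
wrist_force: [0.7, -3.2, 5.3]
finger_gap: 0.0124
grip_force: 33.7
```

```bash
python3 -c "from h import *;stat()"
```

```text
t 11.47 yaw 0.7767 tz [-0.687 -0.015 -0.035] F [ 0.7 -3.2  5.3] tau6 -0.174 knob 85.01181660575449 104.25298988754572 tcp [0.5163 0.001  0.1284]
```

>>> apply_moves(rows=[{"xyz":[0,-0.7,0],"turn":[0,0,-0.02],"grip":0},{"xyz":[0,-0.7,0],"turn":[0,0,-0.04],"grip":0},{"xyz":[0,-0.7,0],"turn":[0,0,-0.06],"grip":0},{"xyz":[0,-0.7,0],"turn":[0,0,-0.08],"grip":0},{"xyz":[0,-0.7,0],"turn":[0,0,-0.1],"grip":0},{"xyz":[0,-0.7,0],"turn":[0,0,-0.1],"grip":0}])

```text
clock: 12.07
tcp_pos: [0.5166, 0.0008, 0.1284]
orientation: [0.001, -0.425, 0.905, -0.001]
wrist_force: [-0.3, -3.0, 5.8]
finger_gap: 0.0122
grip_force: 33.9
```

```bash
python3 -c "from h import *;stat()"
```

```text
t 12.07 yaw 0.8769 tz [-0.511  0.125 -0.012] F [-0.3 -3.   5.8] tau6 -0.172 knob 119.40027848576632 104.25298988754572 tcp [0.5166 0.0008 0.1284]
```

>>> apply_moves(rows=[{"xyz":[0,-0.7,0],"turn":[0,0,-0.015],"grip":0},{"xyz":[0,-0.7,0],"turn":[0,0,-0.03],"grip":0},{"xyz":[0,-0.7,0],"turn":[0,0,-0.04],"grip":0},{"xyz":[0,-0.7,0],"turn":[0,0,-0.04],"grip":0}])

```text
clock: 12.5
tcp_pos: [0.5167, 0.0007, 0.1284]
orientation: [0.001, -0.442, 0.897, -0.001]
wrist_force: [-1.4, -2.2, 7.4]
finger_gap: 0.0124
grip_force: 34.0
```

```bash
python3 -c "from h import *;stat()"
```

```text
t 12.5 yaw 0.9168 tz [-0.318  0.29   0.001] F [-1.4 -2.2  7.4] tau6 -0.091 knob 119.17169372366338 104.25298988754572 tcp [0.5167 0.0007 0.1284]
```

>>> apply_moves(rows=[{"xyz":[0,0,0],"turn":[0,0,-0.015],"grip":0},{"xyz":[0,0,0],"turn":[0,0,-0.03],"grip":0},{"xyz":[0,0,0],"turn":[0,0,-0.04],"grip":0},{"xyz":[0,0,0],"turn":[0,0,-0.04],"grip":0}])

```text
clock: 12.93
tcp_pos: [0.5167, 0.0006, 0.1284]
orientation: [0.001, -0.46, 0.888, -0.001]
wrist_force: [-1.2, -1.0, 7.8]
finger_gap: 0.0123
grip_force: 34.0
```

```bash
python3 -c "from h import *;stat()"
```

```text
t 12.93 yaw 0.9567 tz [-0.296  0.234  0.034] F [-1.2 -1.   7.8] tau6 -0.087 knob 118.12060982582324 104.25298988754572 tcp [0.5167 0.0006 0.1284]
```

>>> apply_moves(rows=[{"xyz":[0,0,0],"turn":[0,0,-0.015],"grip":0},{"xyz":[0,0,0],"turn":[0,0,-0.03],"grip":0},{"xyz":[0,0,0],"turn":[0,0,-0.04],"grip":0},{"xyz":[0,0,0],"turn":[0,0,-0.04],"grip":0}])

```text
clock: 13.37
tcp_pos: [0.5168, 0.0006, 0.1284]
orientation: [0.001, -0.478, 0.878, -0.001]
wrist_force: [-1.8, -1.8, 6.2]
finger_gap: 0.0122
grip_force: 34.0
```

```bash
python3 -c "from h import *;stat()"
```

```text
t 13.37 yaw 0.9967 tz [-0.386  0.203  0.012] F [-1.8 -1.8  6.2] tau6 -0.092 knob 117.51123898783908 104.25298988754572 tcp [0.5168 0.0006 0.1284]
```

>>> apply_moves(rows=[{"xyz":[0,0,0],"turn":[0,0,-0.015],"grip":0},{"xyz":[0,0,0],"turn":[0,0,-0.03],"grip":0},{"xyz":[0,0,0],"turn":[0,0,-0.04],"grip":0},{"xyz":[0,0,0],"turn":[0,0,-0.04],"grip":0}])

```text
clock: 13.8
tcp_pos: [0.5169, 0.0005, 0.1284]
orientation: [0.001, -0.495, 0.869, -0.001]
wrist_force: [-0.3, -1.6, 6.5]
finger_gap: 0.0123
grip_force: 33.9
```

```bash
python3 -c "from h import *;stat()"
```

```text
t 13.8 yaw 1.0366 tz [-0.344  0.196 -0.029] F [-0.3 -1.6  6.5] tau6 -0.095 knob 116.64810636220088 104.25298988754572 tcp [5.169e-01 5.000e-04 1.284e-01]
```

>>> apply_moves(rows=[{"xyz":[0,0,0],"turn":[0,0,-0.015],"grip":0},{"xyz":[0,0,0],"turn":[0,0,-0.03],"grip":0},{"xyz":[0,0,0],"turn":[0,0,-0.04],"grip":0},{"xyz":[0,0,0],"turn":[0,0,-0.04],"grip":0}])

```text
clock: 14.23
tcp_pos: [0.517, 0.0005, 0.1284]
orientation: [0.001, -0.513, 0.859, -0.001]
wrist_force: [0.1, -2.5, 6.1]
finger_gap: 0.012
grip_force: 33.9
```

```bash
python3 -c "from h import *;stat()"
```

```text
t 14.23 yaw 1.0766 tz [-0.366  0.134 -0.017] F [ 0.1 -2.5  6.1] tau6 -0.099 knob 116.55071989678129 104.25298988754572 tcp [5.170e-01 5.000e-04 1.284e-01]
```

>>> apply_moves(rows=[{"xyz":[0,0,0],"turn":[0,0,-0.015],"grip":0},{"xyz":[0,0,0],"turn":[0,0,-0.03],"grip":0},{"xyz":[0,0,0],"turn":[0,0,-0.04],"grip":0},{"xyz":[0,0,0],"turn":[0,0,-0.04],"grip":0}])

```text
clock: 14.67
tcp_pos: [0.5171, 0.0005, 0.1284]
orientation: [0.001, -0.53, 0.848, -0.001]
wrist_force: [-0.9, -1.7, 5.7]
finger_gap: 0.0121
grip_force: 33.9
```

```bash
python3 -c "from h import *;stat()"
```

```text
t 14.67 yaw 1.1166 tz [-0.423  0.06  -0.006] F [-0.9 -1.7  5.7] tau6 -0.093 knob 115.37621046858278 104.25298988754572 tcp [5.171e-01 5.000e-04 1.284e-01]
```

>>> apply_moves(rows=[{"xyz":[0,0,0],"turn":[0,0,-0.015],"grip":0},{"xyz":[0,0,0],"turn":[0,0,-0.03],"grip":0},{"xyz":[0,0,0],"turn":[0,0,-0.04],"grip":0},{"xyz":[0,0,0],"turn":[0,0,-0.04],"grip":0}])

```text
clock: 15.1
tcp_pos: [0.5172, 0.0004, 0.1284]
orientation: [0.001, -0.547, 0.837, -0.001]
wrist_force: [-0.1, -2.2, 5.7]
finger_gap: 0.0126
grip_force: 33.8
```

```bash
python3 -c "from h import *;stat()"
```

```text
t 15.1 yaw 1.1566 tz [-0.469  0.088 -0.046] F [-0.1 -2.2  5.7] tau6 -0.091 knob 114.13366898616333 104.25298988754572 tcp [5.172e-01 4.000e-04 1.284e-01]
```

>>> apply_moves(rows=[{"xyz":[0,0,0],"turn":[0,0,-0.015],"grip":0},{"xyz":[0,0,0],"turn":[0,0,-0.03],"grip":0},{"xyz":[0,0,0],"turn":[0,0,-0.04],"grip":0},{"xyz":[0,0,0],"turn":[0,0,-0.04],"grip":0}])

```text
clock: 15.53
tcp_pos: [0.5173, 0.0003, 0.1284]
orientation: [0.001, -0.563, 0.826, -0.001]
wrist_force: [0.3, -2.8, 5.5]
finger_gap: 0.0124
grip_force: 33.8
```

```bash
python3 -c "from h import *;stat()"
```

```text
t 15.53 yaw 1.1965 tz [-0.454 -0.01  -0.013] F [ 0.3 -2.8  5.5] tau6 -0.088 knob 112.43760660298895 104.25298988754572 tcp [5.173e-01 3.000e-04 1.284e-01]
```

>>> apply_moves(rows=[{"xyz":[0,0,0],"turn":[0,0,-0.015],"grip":0},{"xyz":[0,0,0],"turn":[0,0,-0.03],"grip":0},{"xyz":[0,0,0],"turn":[0,0,-0.04],"grip":0},{"xyz":[0,0,0],"turn":[0,0,-0.04],"grip":0}])

```text
clock: 15.97
tcp_pos: [0.5174, 0.0004, 0.1284]
orientation: [0.001, -0.58, 0.815, -0.001]
wrist_force: [1.1, -3.1, 5.2]
finger_gap: 0.0119
grip_force: 33.8
```

```bash
python3 -c "from h import *;stat()"
```

```text
t 15.97 yaw 1.2366 tz [-0.496 -0.065 -0.071] F [ 1.1 -3.1  5.2] tau6 -0.084 knob 111.89788357197499 104.25298988754572 tcp [5.174e-01 4.000e-04 1.284e-01]
```

>>> apply_moves(rows=[{"xyz":[0,0,0],"turn":[0,0,-0.015],"grip":0},{"xyz":[0,0,0],"turn":[0,0,-0.03],"grip":0},{"xyz":[0,0,0],"turn":[0,0,-0.04],"grip":0},{"xyz":[0,0,0],"turn":[0,0,-0.04],"grip":0}])

```text
clock: 16.4
tcp_pos: [0.5175, 0.0003, 0.1284]
orientation: [0.001, -0.596, 0.803, -0.001]
wrist_force: [0.8, -2.0, 5.3]
finger_gap: 0.012
grip_force: 33.7
```

```bash
python3 -c "from h import *;stat()"
```

```text
t 16.4 yaw 1.2765 tz [-0.493 -0.035  0.005] F [ 0.8 -2.   5.3] tau6 -0.077 knob 113.50655375814536 104.57575382266866 tcp [5.175e-01 3.000e-04 1.284e-01]
```

>>> apply_moves(rows=[{"xyz":[0,0,0],"turn":[0,0,-0.015],"grip":0},{"xyz":[0,0,0],"turn":[0,0,-0.03],"grip":0},{"xyz":[0,0,0],"turn":[0,0,-0.04],"grip":0},{"xyz":[0,0,0],"turn":[0,0,-0.04],"grip":0}])

```text
clock: 16.83
tcp_pos: [0.5175, 0.0003, 0.1284]
orientation: [0.001, -0.612, 0.791, -0.001]
wrist_force: [2.1, -2.5, 5.1]
finger_gap: 0.0124
grip_force: 33.8
```

```bash
python3 -c "from h import *;stat()"
```

```text
t 16.83 yaw 1.3166 tz [-0.545 -0.121  0.029] F [ 2.1 -2.5  5.1] tau6 -0.051 knob 112.82388809184921 105.88483252295218 tcp [5.175e-01 3.000e-04 1.284e-01]
```

>>> apply_moves(rows=[{"xyz":[0,0,0],"turn":[0,0,-0.01],"grip":0},{"xyz":[0,0,0],"turn":[0,0,-0.02],"grip":0},{"xyz":[0,0,0],"turn":[0,0,-0.03],"grip":0},{"xyz":[0,0,0],"turn":[0,0,-0.03],"grip":0}])

```text
clock: 17.27
tcp_pos: [0.5176, 0.0003, 0.1284]
orientation: [0.001, -0.624, 0.782, -0.001]
wrist_force: [1.2, -2.5, 5.5]
finger_gap: 0.0126
grip_force: 33.8
```

```bash
python3 -c "from h import *;stat()"
```

```text
t 17.27 yaw 1.3467 tz [-0.526 -0.213  0.031] F [ 1.2 -2.5  5.5] tau6 -0.032 knob 111.25336122643691 106.40417135263475 tcp [5.176e-01 3.000e-04 1.284e-01]
```

>>> apply_moves(rows=[{"xyz":[0,0,0],"turn":[0,0,-0.01],"grip":0},{"xyz":[0,0,0],"turn":[0,0,-0.02],"grip":0},{"xyz":[0,0,0],"turn":[0,0,-0.02],"grip":0},{"xyz":[0,0,0],"turn":[0,0,-0.02],"grip":0}])

```text
clock: 17.7
tcp_pos: [0.5177, 0.0003, 0.1284]
orientation: [0.001, -0.631, 0.776, -0.002]
wrist_force: [1.5, -3.2, 5.8]
finger_gap: 0.0125
grip_force: 33.8
```

```bash
python3 -c "from h import *;stat()"
```

```text
t 17.7 yaw 1.3664 tz [-0.574 -0.238  0.015] F [ 1.5 -3.2  5.8] tau6 0.009 knob 116.5736481267483 117.86878480660752 tcp [5.177e-01 3.000e-04 1.284e-01]
```

The bolt jumped to about 20 mm. I go slightly further to centre it in the gate, then release and rise.

>>> apply_moves(rows=[{"xyz":[0,0,0],"turn":[0,0,-0.01],"grip":0},{"xyz":[0,0,0],"turn":[0,0,-0.02],"grip":0},{"xyz":[0,0,0],"turn":[0,0,-0.02],"grip":0},{"xyz":[0,0,0],"turn":[0,0,-0.02],"grip":0}])

```text
clock: 18.13
tcp_pos: [0.5177, 0.0003, 0.1284]
orientation: [0.001, -0.639, 0.769, -0.002]
wrist_force: [2.0, -3.4, 5.1]
finger_gap: 0.0122
grip_force: 33.7
```

```bash
python3 -c "from h import *;stat()"
```

```text
t 18.13 yaw 1.3863 tz [-0.594 -0.268  0.055] F [ 2.  -3.4  5.1] tau6 0.004 knob 115.12600299924874 118.84702484108051 tcp [5.177e-01 3.000e-04 1.284e-01]
```

>>> apply_moves(rows=[{"xyz":[0,0,0],"turn":[0,0,0],"grip":0.6},{"xyz":[0,0,0],"turn":[0,0,0],"grip":0.6},{"xyz":[0,0,0],"turn":[0,0,0],"grip":0.6},{"xyz":[0,0,0],"turn":[0,0,0],"grip":0.6},{"xyz":[0,0,-40],"turn":[0,0,0],"grip":0.6},{"xyz":[0,0,-75],"turn":[0,0,0],"grip":0.6},{"xyz":[118,-5,-75],"turn":[0,0,-0.04],"grip":0.6},{"xyz":[118,-5,-75],"turn":[0,0,-0.04],"grip":0.6},{"xyz":[118,-5,-75],"turn":[0,0,-0.04],"grip":0.6},{"xyz":[118,-5,-75],"turn":[0,0,-0.04],"grip":0.6},{"xyz":[118,-5,-75],"turn":[0,0,-0.04],"grip":0.6}])

```text
clock: 19.15
tcp_pos: [0.499, -0.1175, 0.202]
orientation: [0.0, -0.653, 0.757, 0.0]
wrist_force: [0.4, -0.6, -0.1]
finger_gap: 0.051
grip_force: 0.0
```

```bash
python3 - <<'E'
from h import *
stat();c=cam("wrist");cv2.imwrite("pics/w5.png",c["color"])
hsv=cv2.cvtColor(c["color"],cv2.COLOR_BGR2HSV);m=cv2.inRange(hsv,(22,150,80),(35,255,255));m[330:]=0
k=max(cv2.findContours(m,0,2)[0],key=cv2.contourArea);r=cv2.minAreaRect(k);print(r,ray(c,r[0],.137),tool(env.get_state(),ray(c,r[0],.137)))
E
```

```text
t 19.15 yaw 1.4228 tz [ 0.005  0.051 -0.007] F [ 0.4 -0.6 -0.1] tau6 -0.098 knob 111.45676555610274 None tcp [ 0.499  -0.1175  0.202 ]
((319.0, 218.5), (39.0, 26.0), 90.0) [ 0.50150158 -0.11602535  0.137     ] [ 0.63364436 -2.39393889 64.99549202]
```

View pics/w5.png

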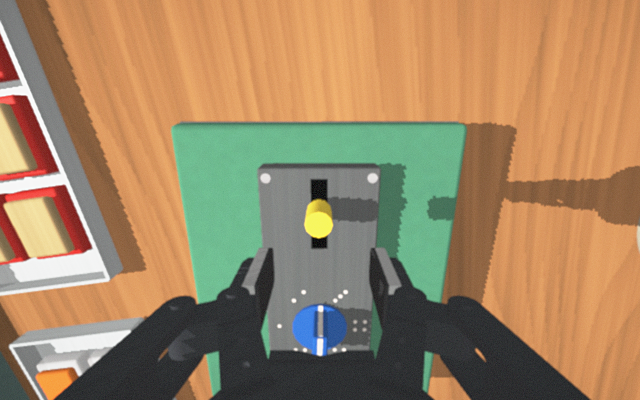

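The knob at (319,218) is centred, and the slot is free beyond it. I go down and grip.

>>> apply_moves(rows=[{"xyz":[0,-1,40],"turn":[0,0,0],"grip":0.6},{"xyz":[0,-1,65],"turn":[0,0,0],"grip":0.6},{"xyz":[0,-1,77],"turn":[0,0,0],"grip":0.6},{"xyz":[0,-1,77],"turn":[0,0,0],"grip":0.6},{"xyz":[0,-1,77],"turn":[0,0,0],"grip":0},{"xyz":[0,-1,77],"turn":[0,0,0],"grip":0},{"xyz":[0,-1,77],"turn":[0,0,0],"grip":0},{"xyz":[0,-1,77],"turn":[0,0,0],"grip":0},{"xyz":[0,-1,77],"turn":[0,0,0],"grip":0},{"xyz":[0,-1,77],"turn":[0,0,0],"grip":0}], force=20)

```text
clock: 20.13
tcp_pos: [0.5011, -0.1164, 0.1267]
orientation: [0.001, -0.654, 0.756, -0.001]
wrist_force: [-1.1, 0.9, 7.2]
finger_gap: 0.0191
grip_force: 20.2
```

>>> apply_moves(rows=[{"xyz":[1,0,0],"turn":[0,0,0],"grip":0},{"xyz":[2,0,0],"turn":[0,0,0],"grip":0},{"xyz":[3,0,0],"turn":[0,0,0],"grip":0},{"xyz":[4,0,0],"turn":[0,0,0],"grip":0},{"xyz":[5,0,0],"turn":[0,0,0],"grip":0},{"xyz":[5,0,0],"turn":[0,0,0],"grip":0}])

```text
clock: 20.63
tcp_pos: [0.5004, -0.1215, 0.1267]
orientation: [0.001, -0.654, 0.756, -0.001]
wrist_force: [-1.0, 0.4, 6.2]
finger_gap: 0.0189
grip_force: 20.2
```

>>> apply_moves(rows=[{"xyz":[0.7,0,0],"turn":[0,0,0],"grip":0},{"xyz":[1.4,0,0],"turn":[0,0,0],"grip":0},{"xyz":[2,0,0],"turn":[0,0,0],"grip":0},{"xyz":[2.5,0,0],"turn":[0,0,0],"grip":0},{"xyz":[2.5,0,0],"turn":[0,0,0],"grip":0}])

```text
clock: 21.05
tcp_pos: [0.5003, -0.1223, 0.1266]
orientation: [0.002, -0.655, 0.756, 0.0]
wrist_force: [-1.0, 5.8, 7.4]
finger_gap: 0.0192
grip_force: 20.3
```

```bash
python3 -c "from h import *;stat()"
```

```text
t 21.05 yaw 1.4273 tz [1.274 0.135 0.011] F [-1.   5.8  7.4] tau6 -0.012 knob 114.69658373625063 None tcp [ 0.5003 -0.1223  0.1266]
```

>>> apply_moves(rows=[{"xyz":[0.7,0,0],"turn":[0,0,0],"grip":0},{"xyz":[1.4,0,0],"turn":[0,0,0],"grip":0},{"xyz":[2,0,0],"turn":[0,0,0],"grip":0},{"xyz":[2,0,0],"turn":[0,0,0],"grip":0},{"xyz":[2,0,0],"turn":[0,0,0],"grip":0}])

```text
clock: 21.57
tcp_pos: [0.5002, -0.1224, 0.1265]
orientation: [0.003, -0.655, 0.756, 0.001]
wrist_force: [1.6, 12.6, 6.7]
finger_gap: 0.0192
grip_force: 20.3
```

It is at a dead stop. I release, rise and check.

>>> apply_moves(rows=[{"xyz":[-2,0,0],"turn":[0,0,0],"grip":0},{"xyz":[-2,0,0],"turn":[0,0,0],"grip":0.6},{"xyz":[-2,0,0],"turn":[0,0,0],"grip":0.6},{"xyz":[-2,0,0],"turn":[0,0,0],"grip":0.6},{"xyz":[-2,0,0],"turn":[0,0,0],"grip":0.6},{"xyz":[-2,0,-40],"turn":[0,0,0],"grip":0.6},{"xyz":[-2,0,-78],"turn":[0,0,0],"grip":0.6},{"xyz":[-2,0,-78],"turn":[0,0,0],"grip":0.6},{"xyz":[-2,0,-78],"turn":[0,0,0],"grip":0.6}])

```text
clock: 22.32
tcp_pos: [0.5011, -0.1245, 0.2058]
orientation: [0.001, -0.654, 0.756, -0.002]
wrist_force: [0.5, -0.2, -0.6]
finger_gap: 0.0514
grip_force: 0.0
```

```bash
python3 - <<'E'
from h import *
stat();c=cam("wrist");cv2.imwrite("pics/w6.png",c["color"])
hsv=cv2.cvtColor(c["color"],cv2.COLOR_BGR2HSV);m=cv2.inRange(hsv,(22,150,80),(35,255,255));m[330:]=0
k=max(cv2.findContours(m,0,2)[0],key=cv2.contourArea);r=cv2.minAreaRect(k);print(r,ray(c,r[0],.137))
E
```

```text
t 22.32 yaw 1.426 tz [-0.001  0.022 -0.051] F [ 0.5 -0.2 -0.6] tau6 0.0 knob 115.90210819905067 None tcp [ 0.5011 -0.1245  0.2058]
((320.0, 220.0), (26.0, 40.0), 0.0) [ 0.50105486 -0.12248047  0.137     ]
```

View pics/w6.png

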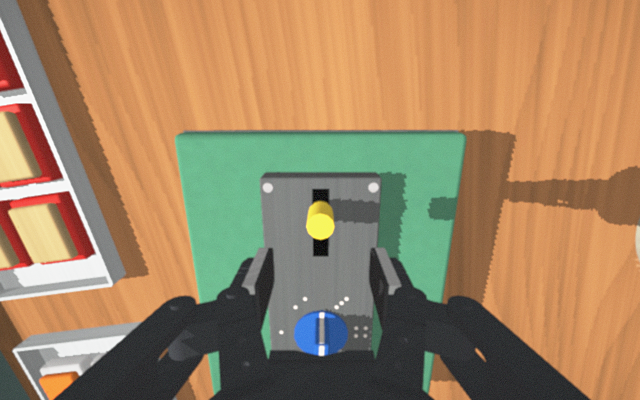

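>>> apply_moves(rows=[{"xyz":[0,30,-30],"turn":[0,0,0],"grip":0.6},{"xyz":[0,60,-60],"turn":[0,0,0],"grip":0.6},{"xyz":[0,85,-80],"turn":[0,0,0],"grip":0.6},{"xyz":[0,110,-100],"turn":[0,0,0],"grip":0.6},{"xyz":[0,110,-100],"turn":[0,0,0],"grip":0.6},{"xyz":[0,110,-100],"turn":[0,0,0],"grip":0.6}])

```text
clock: 22.97
tcp_pos: [0.3902, -0.1078, 0.3035]
orientation: [0.0, -0.654, 0.757, -0.001]
wrist_force: [0.4, -0.5, -0.8]
finger_gap: 0.0511
grip_force: 0.0
```

```bash
python3 - <<'E'
from h import *
stat();c=cam("top");cv2.imwrite("pics/t2.png",cv2.resize(c["color"][160:240,250:400],None,fx=5,fy=5,interpolation=cv2.INTER_CUBIC))
E
```

```text
t 22.97 yaw 1.4257 tz [-0.019  0.002 -0.047] F [ 0.4 -0.5 -0.8] tau6 -0.03 knob 116.29227228488065 124.66578004995613 tcp [ 0.3902 -0.1078  0.3035]
```

View pics/t2.png

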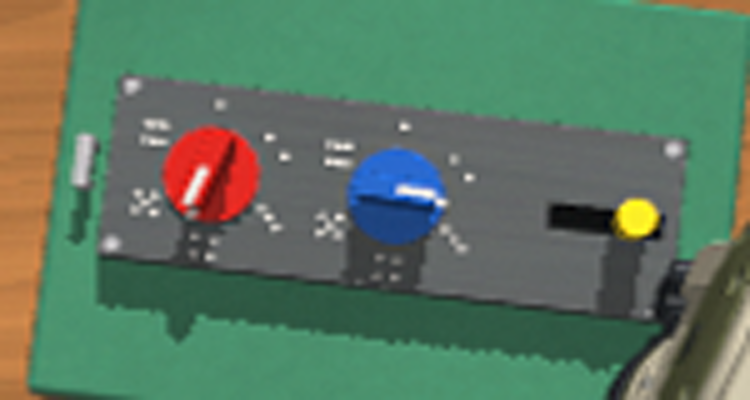

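The crop shows the knob moved about 27 mm, at (637,218), to its dead stop. Red and blue are in their gates, and the lid's indicator has turned. I hand in.

```bash
python3 -c "from h import *;print(ticket.hand_in())"
```

```text
the job is handed in; nothing more can be done
None
```

I unlocked the cash box: both dials are in their gates, and I drew the bolt back until it stopped dead, about 27 of 28 mm by camera. I kept the arm clear of the jar, pastry pack and bowl and handed the job in at about 23 s, but no verdict came back.

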